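# Jog the tumbler drum round and open its hatch

### The job

The bench tumbler is to be loaded: with the red-knobbed jog lever, which springs back when let go, turn the drum until its hatch faces straight up, and let the lever recentre. Then lift the hatch lid by its yellow tab, over until it rests open on its stop. Turn the drum only by the lever, do not open the lid before the hatch is up, and leave the things round the machine where they are.

Things in the scene. Friction and masses are not known exactly. Their poses are not given: they have to be found in the camera images.
- tumbler: bench barrel tumbler, fixed: base plate 200 x 318 mm, a bearing stand at its left end, a grey drive housing (150 x 90 mm, top 173 mm above the table) at its right end, a drum between. Origin: on the table, below the middle of the drum. x away from the robot, y left along the drum's shaft, which lies 135 mm above the origin, z up. The lever stands at x = 0, y = -148 mm in this frame.
- drum (a joint): turning of the drum about the shaft (rad): 0 or 2 pi = hatch straight up; increasing carries the drum's top away from the robot (machine +x). Starts anywhere with the hatch off the top. A brake (0.6 N m) holds it; it turns at about 0.54 rad/s while the jog lever is held over and stops at once when the lever is let go. Limits -12 and 12.
- hatch (a point): centre of the outer face of the hatch, 79.5 mm from the shaft axis; fixed to the drum, not to the lid. Its z axis points out of the hatch (up when the hatch is up), its y axis lies along the shaft. The drum is a six-sided aluminium barrel, 150 mm across flats, 146 mm long between two blue end discs of 177 mm diameter; the hatch with its blue lid takes up one whole flat.
- jog_lever (a joint): tilt of the jog lever (rad) about an axis along machine y, 168 mm above the table: 0 upright at rest; positive = knob away from the robot (machine +x), drum value increases; negative = towards the robot, drum value decreases. End stops at +-0.38. The drive bites from 0.1 and turns the drum surely from 0.25; holding 0.3 takes about 7 to 8 N at the knob. Springs back to 0 when released.
- knob (a point): centre of the red ball knob (32 mm diameter) on the jog lever, 92 mm from the lever's pivot, so about 260 mm above the table at rest; below it a 10 mm steel stick, free down to about 195 mm above the table.
- lid (a joint): opening of the hatch lid (rad): 0 shut, 1.95 resting on its open stop. Hinged along the edge that is farther from the robot when the hatch is up; it swings up and over. A snap catch holds it shut at any drum angle; about 4 N upward at the tab pops it. Then it swings freely: below about 1.5 rad it falls shut, beyond 1.65 it falls open onto the stop.
- tab_edge (a point): middle of the outer edge of the yellow finger tab on the lid's near edge; moves with the lid. The tab is 64 mm wide along the shaft, 4 mm thick and stands out 29 mm beyond the drum's top flat, with free room under it. The edge lies 118 mm from the hinge line. With the hatch up it is 75 mm nearer the robot than the shaft and 212 mm above the table.
- lid_hinge (a point): middle of the lid's hinge line (along the shaft direction), fixed to the drum. With the hatch up: machine x = +43 mm, 212 mm above the table.
- dish: white melamine dish, 118 x 158 x 58 mm, loose, left of the tumbler; origin at the centre of its underside. Leave alone.
- pocket_torch: grey pocket torch, 33 mm diameter, 106 mm tall, standing loose on its tail, right of the tumbler; origin at the centre of its underside, z up along it. Leave standing.
- green_box: small clear box with a green lid, 72 x 115 x 41 mm, loose, in front of the tumbler; origin at the centre of its underside. Leave alone.

How it is judged:
By the outcome, as a careful person would: the job done as asked, in the order asked, and still so for the second after the job is handed in, with the robot touching nothing.
It also fails if it takes over 64 s, if anything falls off the work surface, if the arm or the gripper's body presses on something with over 40 N, if the wrist force passes 120 N, or if a joint passes its speed limit or range.

### The arm

A 7-joint arm with a two-finger parallel gripper is mounted at the origin on a cart in front of the work surface, level with it; the furniture and walls round the work are solid. World frame = base frame: x ahead of the robot, y to its left, z up, the work surface at z = 0. Lengths are in mm, angles in rad, forces in N, time in s.
With the tool pointing down it reaches from about 400 to 900 mm from the base axis. Payload 5.5 kg.
Tool frame: the origin (TCP) lies between the finger pads; the fingertips stand env.nose_length ahead of it and the grasp point (between the pads) lies 8 mm behind it (env.nose_length is the distance from the TCP to the fingertips, in mm); z points along the fingers, y is the direction in which the jaws open and shut (so a half turn about z gives the same grasp; the last joint's range is limited). The gripper opens to 85 mm and grips with 20 to 120 N. Pads are 22 mm wide; open, the fingers measure 114 mm over their backs; the gripper's body (76 mm by 85 mm) begins 54 mm behind the grasp point. The pads swing forward as they close: fully open they stand 13 mm farther back than shut.
Start: joints at [-0.914, 0.501, -0.427, 1.55, 0.221, 1.138, -0.21], TCP at [249.369, 600.262, 242.31] pointing down, gripper open.
Joint ranges: [-2.88, 2.88], [-0.31, 2.03], [-1.54, 1.56], [0.2, 2.42], [-1.41, 4.55], [0.19, 2.02], [-2.57, 2.57]. Speed limits (rad/s): [2.57, 2.57, 3.14, 3.14, 3.14, 3.14, 3.14].

### API

Orientations are given as a unit quaternion [x, y, z, w].
In Python, from workcell import status, snapshot, sign_off, env gives the robot as it stands.
- The arm moves only by the tool carry_out, never from a script. Its argument "deltas" is a list that holds one entry, the list of rows, each a list of 4 numbers: the shift along the tool's x, y, z in units of 25 mm (1.0 is 25 mm), then the turn about the tool's z in units of 6 degrees (1.0 is 6 degrees). In form: [[[x, y, z, twist], ...]]. A call has exactly 8 rows; each row shifts and turns the commanded pose from where the row before left it, along the tool's axes as they then stand; what a row does not reach is not made up. A row lasts 1/12 s, in which the tool goes at most 41.7 mm and 7.16 degrees, less where a joint would pass 70% of its speed; a pose out of reach is approached as far as the arm can. A call is refused whole if a number of a shift passes 1 or a number of a turn 1, either way. A call with a gripper value outside its range is refused whole. "fingers" is the closure, from 0 (fully open) to 1 (shut), set as the call begins (left out, the last holds). The fingers move at their own pace and stop on an object; the grip force is fixed at half the most. Time passes only in rows, so rows that do not move let the fingers close, or fill a call up. It gives the time, the measured TCP pose, the force and the opening at its end, in the units of the state.
- status.sense(): the state, without advancing time (a new reading comes with each control period).
- snapshot(name): name is "scene" or "side" or "wrist"; returns a dict with "image" (420x560x3 uint8, red, green, blue), "fx", "fy", "cx", "cy" (pixels), "extrinsics" (4x4, takes a point from world to camera coordinates). Camera axes: x right, y down, z forward; pixel columns grow to the right and rows downward; lengths in mm; the calibration is good to about 2 mm. A picture is of the moment at which its call begins. There is no depth.
- sign_off(): hands the job in, once; it reports no verdict.
The state is a dict: "time": time; "joint_pos": joint angles; "dq": joint speeds; "joint_torque": joint torques, N m; "eef_pos": TCP position; "eef_rot": TCP orientation; "force": force on the tool from outside, world axes, zero at the start; "moment": the same for the moment, N m; "opening": opening from 0.0 (shut) to 1.0 (fully open).
Only numpy, scipy, OpenCV 4.12 (cv2) and the standard library are available. Lean on these libraries where they do the work, as an engineer would, in place of code of your own. Each camera call takes 0.05 s, during which the arm holds its last target. There are 200 camera calls.

## Working session

There is one attempt and no reset: what is moved stays moved. The work goes in short steps, Python scripts to look and compute and a tool call to move; the robot and the scene stay as the last step left them, time stands still between calls to the robot, and variables do not carry over. Pictures are saved under pics/ and viewed, about 8 in all and at most 12, crops included, and the job is handed in when it is done.

Besides the shell and the picture viewer there is one more tool, called after "Call:" as name([rows], argument=value, ...), one row to a line, values as JSON. carry_out: Moves the arm, as the interface text tells. Its arguments: {"type":"object","properties":{"deltas":{"type":"array"},"fingers":{"type":"number"}},"required":["deltas"]}

```bash
mkdir -p pics; ls
python3 - <<'E'
from workcell import status, snapshot, env
import cv2,json,numpy as np
print(status.sense(), env.nose_length)
d={}
for n in("scene","side"):
    s=snapshot(n); im=s.pop("image"); cv2.imwrite(f"pics/{n}0.png",np.ascontiguousarray(im[:,:,::-1]))
    d[n]={k:np.array(v).tolist() for k,v in s.items()}
    print(n,s)
json.dump(d,open("cal.json","w"))
E
```

```text
pics
{'time': 0.0, 'joint_pos': array([-0.91381139,  0.5018423 , -0.4267804 ,  1.55146178,  0.2207848 ,
        1.13831321, -0.21031573]), 'dq': array([-5.91360783e-05,  8.35479049e-04, -4.18031805e-04,  1.20539599e-04,
        2.05527976e-03, -3.17905510e-04,  1.19628508e-03]), 'joint_torque': array([-1.60168915e-03, -5.69511330e+01, -5.81683561e+00, -2.80940187e+01,
        1.06632651e-02,  1.17794928e-02,  6.53820464e-06]), 'eef_pos': array([249.1779502 , 599.60115332, 241.25695673]), 'eef_rot': array([ 1.95610132e-01,  9.80681245e-01, -9.59429483e-04, -2.26557071e-04]), 'force': array([0.36014533, 0.31622229, 1.0182439 ]), 'moment': array([ 0.00981334, -0.00830211,  0.02619643]), 'opening': 1.0025396945593075} 11.0
scene {'fx': 442.47364377263017, 'fy': 442.47364377263017, 'cx': 280.70844754672754, 'cy': 204.95150401756234, 'extrinsics': array([[ 8.05123284e-01, -5.92744389e-01, -2.07505983e-02,
        -4.07011369e+02],
       [-2.63835094e-01, -3.26593816e-01, -9.07594360e-01,
         2.79909679e+02],
       [ 5.31194447e-01,  7.36200088e-01, -4.19335057e-01,
         8.37321604e+02],
       [ 0.00000000e+00,  0.00000000e+00,  0.00000000e+00,
         1.00000000e+00]])}
side {'fx': 425.94248507424265, 'fy': 425.94248507424265, 'cx': 283.480086347523, 'cy': 210.54462564278876, 'extrinsics': array([[ 9.96013194e-01, -8.47621734e-02, -2.78045078e-02,
        -5.16634417e+02],
       [-5.57585001e-02, -3.48249081e-01, -9.35742255e-01,
         1.88890019e+02],
       [ 6.96326530e-02,  9.33561970e-01, -3.51586891e-01,
         1.03106964e+03],
       [ 0.00000000e+00,  0.00000000e+00,  0.00000000e+00,
         1.00000000e+00]])}
```

View pics/scene0.png

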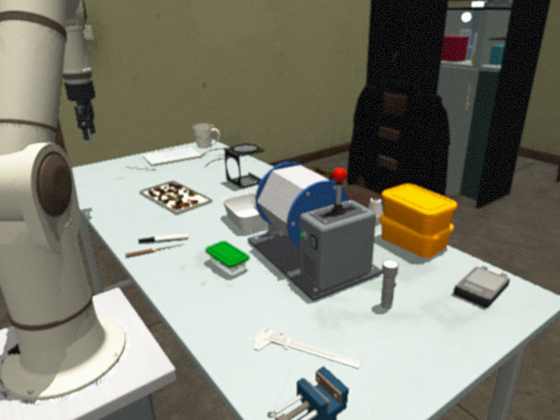

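View pics/side0.png

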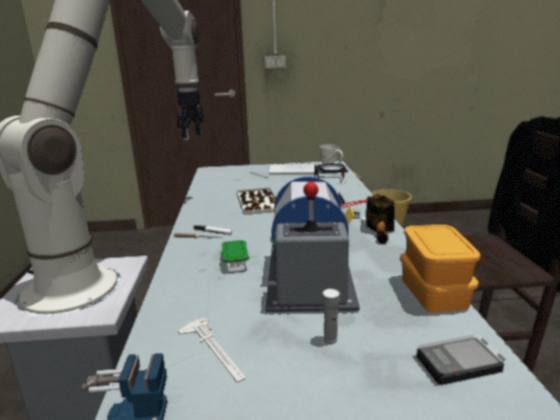

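Scene: knob at about (340,174), tumbler mid-picture, torch at (388,287). Side: knob at about (311,189), something yellow at (350,212) on the drum's far side. I'll enlarge both views.

```bash
python3 - <<'E'
import cv2,numpy as np
a=cv2.imread("pics/scene0.png")[150:310,230:400]; b=cv2.imread("pics/side0.png")[165:325,250:410]
f=lambda c:cv2.resize(c,(400,int(c.shape[0]*400/c.shape[1])),interpolation=cv2.INTER_CUBIC)
a=f(a);b=f(b);h=min(len(a),len(b));cv2.imwrite("pics/crop1.png",np.hstack([a[:h],b[:h]]))
E
cat > geo.py <<'E'
import json,numpy as np
cal=json.load(open("cal.json"))
def P(c): return np.array([[c["fx"],0,c["cx"]],[0,c["fy"],c["cy"]],[0,0,1]])@np.array(c["extrinsics"])[:3]
def proj(c,X): p=P(c)@np.append(X,1); return p[:2]/p[2]
def tri(obs):
    A=[]
    for c,u in obs:
        p=P(c); A+=[u[0]*p[2]-p[0],u[1]*p[2]-p[1]]
    A=np.array(A); return np.linalg.lstsq(A[:,:3],-A[:,3],rcond=None)[0]
def atz(c,u,z):
    p=P(c);A=np.array([u[0]*p[2]-p[0],u[1]*p[2]-p[1]]);return np.linalg.solve(A[:,:2],-A[:,3]-A[:,2]*z)
E
```

```text
(no output)
```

View pics/crop1.png

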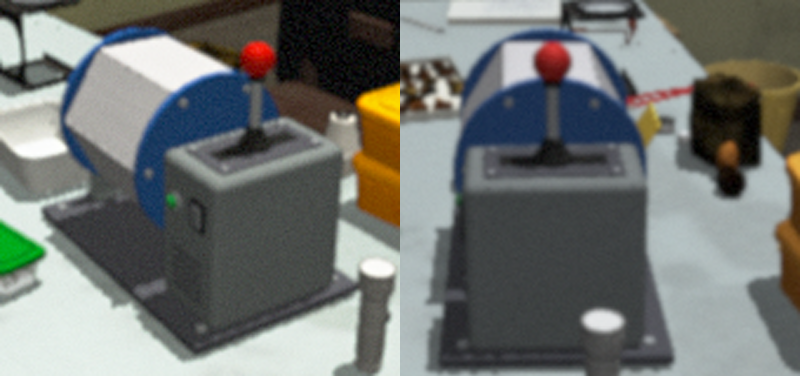

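Run:
```python
from geo import *
S,D=cal["scene"],cal["side"]
sc=lambda u,v:(230+u/400*170,150+v/400*170); sd=lambda u,v:(250+(u-400)/2.5,165+v/2.5)
K=tri([(S,sc(258,60)),(D,sd(552.5,62))]);print("knob",K,proj(S,K),proj(D,K))
for n,u in(("L",(45,212)),("F",(195,348)),("R",(352,285))):print(n,atz(S,sc(*u),3))
for u in((445,362),(672,358)):print("side",atz(D,sd(*u),3))
print("torch bot",atz(D,(331,342),0),atz(S,(388,310),0),"top",atz(D,(331,292),106))
F=atz(S,sc(195,348),3);L=atz(S,sc(45,212),3);R=atz(S,sc(352,285),3)
print(np.linalg.norm(F-L),np.linalg.norm(F-R))
y=(L-F)/np.linalg.norm(L-F); x=np.array([y[1],-y[0]]); print("yaw",np.degrees(np.arctan2(x[1],x[0])))
for yaw in (np.arctan2(x[1],x[0]),):
    x=np.array([np.cos(yaw),np.sin(yaw)]);y=np.array([-x[1],x[0]]); o=K[:2]+148*y; print("origin",o, "from base",(F+L)/2+100*x)
    for th in range(90,150,10):
        a=np.radians(th)-np.arctan2(75,77); r=np.hypot(75,77)
        for yy in(-32,32):
            X=np.append(o+x*r*np.sin(a)+y*yy,135+r*np.cos(a)); p=proj(D,X); print(th,yy,(p-[250,165])*2.5+[400,0])
```

```text
knob [ 570.08623923 -131.42062519  259.92612599] [339.65608961 174.88878003] [310.87126581 190.48086182]
L [505.42314015 145.68016816]
F [ 475.52940643 -159.92908559]
R [ 669.25770202 -177.67592015]
side [ 472.07221036 -155.39031092]
side [ 666.23680443 -174.02569148]
torch bot [ 586.71636726 -274.43935543] [ 575.810802   -286.04471023] top [ 586.82870996 -267.44390195]
307.0678284850348 194.53946296990964
yaw -5.586719592592338
origin [584.49436728  15.87637358] from base [590.00127246 -16.85968037]
90 -32 [630.11585454  74.64570359]
90 32 [622.5167632   53.85726215]
100 -32 [642.62795098  89.22597227]
100 32 [634.34750175  67.69883774]
110 -32 [652.05278487 105.58048211]
110 32 [643.2791363   83.23530733]
120 -32 [658.13996076 123.15691177]
120 32 [649.07202903  99.94481056]
130 -32 [660.75828395 141.38097437]
130 32 [651.59780954 117.28334632]
140 -32 [659.89261234 159.67837496]
140 32 [650.83698129 134.70539024]
```

```bash
cat > plan.py <<'E'
import sys,math,numpy as np
from scipy.spatial.transform import Rotation as R
from workcell import status
# plan.py x y z yang(deg, direction of tool y) n : straight move in n rows
def plan(x,y,z,yang,n):
    s=status.sense(); p=np.array(s["eef_pos"]); r=R.from_quat(s["eef_rot"]); ty=r.as_matrix()[:,1]
    tw=-((yang-math.degrees(math.atan2(ty[1],ty[0]))+180)%360-180)
    st=(np.array([x,y,z])-p)/n; rows=[]
    for i in range(n):
        d=r.as_matrix().T@st/25; rows.append([round(float(v),2) for v in (*d,tw/6/n)]); r=r*R.from_euler("z",tw/n,degrees=True)
    print("t",round(s["time"],2),"at",p.round(1),"F",np.round(s["force"],1),"open",round(float(s["opening"]),2),"twist",round(tw,1))
    for i in range(0,n,8): print(rows[i:i+8])
if __name__=="__main__":
    a=list(map(float,sys.argv[1:])); plan(*a[:4],int(a[4]))
E
python3 plan.py 570 -131 330 -5.5 40
```

```text
t 0.1 at [249.2 599.7 241.4] F [-0.4 -0.2  0. ] open 1.0 twist 72.9
[[-0.58, -0.55, -0.09, 0.3], [-0.59, -0.53, -0.09, 0.3], [-0.61, -0.51, -0.09, 0.3], [-0.63, -0.49, -0.09, 0.3], [-0.64, -0.47, -0.09, 0.3], [-0.66, -0.45, -0.09, 0.3], [-0.67, -0.43, -0.09, 0.3], [-0.68, -0.41, -0.09, 0.3]]
[[-0.7, -0.39, -0.09, 0.3], [-0.71, -0.37, -0.09, 0.3], [-0.72, -0.34, -0.09, 0.3], [-0.73, -0.32, -0.09, 0.3], [-0.74, -0.3, -0.09, 0.3], [-0.75, -0.27, -0.09, 0.3], [-0.76, -0.25, -0.09, 0.3], [-0.77, -0.23, -0.09, 0.3]]
[[-0.77, -0.2, -0.09, 0.3], [-0.78, -0.18, -0.09, 0.3], [-0.78, -0.15, -0.09, 0.3], [-0.79, -0.13, -0.09, 0.3], [-0.79, -0.1, -0.09, 0.3], [-0.79, -0.08, -0.09, 0.3], [-0.8, -0.05, -0.09, 0.3], [-0.8, -0.03, -0.09, 0.3]]
[[-0.8, 0.0, -0.09, 0.3], [-0.8, 0.03, -0.09, 0.3], [-0.8, 0.05, -0.09, 0.3], [-0.79, 0.08, -0.09, 0.3], [-0.79, 0.1, -0.09, 0.3], [-0.79, 0.13, -0.09, 0.3], [-0.78, 0.15, -0.09, 0.3], [-0.78, 0.18, -0.09, 0.3]]
[[-0.77, 0.2, -0.09, 0.3], [-0.77, 0.23, -0.09, 0.3], [-0.76, 0.25, -0.09, 0.3], [-0.75, 0.27, -0.09, 0.3], [-0.74, 0.3, -0.09, 0.3], [-0.73, 0.32, -0.09, 0.3], [-0.72, 0.34, -0.09, 0.3], [-0.71, 0.37, -0.09, 0.3]]
```

Call:
carry_out([
  [[-0.58, -0.55, -0.22, 0.3], [-0.59, -0.53, -0.22, 0.3], [-0.61, -0.51, -0.22, 0.3], [-0.63, -0.49, -0.22, 0.3], [-0.64, -0.47, -0.22, 0.3], [-0.66, -0.45, -0.22, 0.3], [-0.67, -0.43, -0.22, 0.3], [-0.68, -0.41, -0.22, 0.3]],
], fingers=0.45)

```text
time: 0.77
eef_pos: [314.2, 453.5, 286.1]
eef_rot: [0.318, 0.948, -0.0, -0.0]
force: [1.4, 0.8, -0.6]
opening: 0.547
```

Call:
carry_out([
  [[-0.7, -0.39, -0.22, 0.3], [-0.71, -0.37, -0.22, 0.3], [-0.72, -0.34, -0.22, 0.3], [-0.73, -0.32, -0.22, 0.3], [-0.74, -0.3, -0.22, 0.3], [-0.75, -0.27, -0.22, 0.3], [-0.76, -0.25, -0.22, 0.3], [-0.77, -0.23, -0.22, 0.3]],
])

```text
time: 1.43
eef_pos: [379.5, 307.0, 330.7]
eef_rot: [0.435, 0.901, -0.0, -0.0]
force: [1.3, 0.8, 0.2]
opening: 0.546
```

Call:
carry_out([
  [[-0.77, -0.2, 0, 0.3], [-0.78, -0.18, 0, 0.3], [-0.78, -0.15, 0, 0.3], [-0.79, -0.13, 0, 0.3], [-0.79, -0.1, 0, 0.3], [-0.79, -0.08, 0, 0.3], [-0.8, -0.05, 0, 0.3], [-0.8, -0.03, 0, 0.3]],
])

```text
time: 2.1
eef_pos: [444.6, 161.0, 330.2]
eef_rot: [0.544, 0.839, -0.0, -0.0]
force: [1.2, 0.1, -0.2]
opening: 0.547
```

Call:
carry_out([
  [[-0.8, 0, 0, 0.3], [-0.8, 0.03, 0, 0.3], [-0.8, 0.05, 0, 0.3], [-0.79, 0.08, 0, 0.3], [-0.79, 0.1, 0, 0.3], [-0.79, 0.13, 0, 0.3], [-0.78, 0.15, 0, 0.3], [-0.78, 0.18, 0, 0.3]],
])

```text
time: 2.77
eef_pos: [510.7, 15.6, 330.2]
eef_rot: [0.645, 0.764, -0.0, -0.0]
force: [-0.0, -0.9, -0.2]
opening: 0.551
```

```bash
python3 plan.py 570 -131 330 -5.5 8
```

```text
t 2.77 at [510.7  15.6 330.2] F [-0.  -0.9 -0.2] open 0.55 twist 15.2
[[-0.77, 0.17, 0.0, 0.32], [-0.77, 0.19, 0.0, 0.32], [-0.76, 0.22, 0.0, 0.32], [-0.75, 0.25, 0.0, 0.32], [-0.74, 0.27, 0.0, 0.32], [-0.73, 0.29, 0.0, 0.32], [-0.72, 0.32, 0.0, 0.32], [-0.71, 0.34, 0.0, 0.32]]
```

Call:
carry_out([
  [[-0.77, 0.17, 0, 0.32], [-0.77, 0.19, 0, 0.32], [-0.76, 0.22, 0, 0.32], [-0.75, 0.25, 0, 0.32], [-0.74, 0.27, 0, 0.32], [-0.73, 0.29, 0, 0.32], [-0.72, 0.32, 0, 0.32], [-0.71, 0.34, 0, 0.32]],
])

```text
time: 3.43
eef_pos: [570.1, -130.5, 330.2]
eef_rot: [0.741, 0.671, -0.0, -0.0]
force: [0.0, -0.2, -0.2]
opening: 0.55
```

```bash
cat > shot.py <<'E'
import sys,json,cv2,numpy as np
from workcell import snapshot
cam,name=sys.argv[1:3]; s=snapshot(cam); im=np.ascontiguousarray(s.pop("image")[:,:,::-1])
cal=json.load(open("cal.json")); cal[name]={k:np.array(v).tolist() for k,v in s.items()}; json.dump(cal,open("cal.json","w"))
if len(sys.argv)>3:
    x0,y0,x1,y1=map(int,sys.argv[3].split(",")); im=im[y0:y1,x0:x1]; k=min(800/(x1-x0),600/(y1-y0)); im=cv2.resize(im,None,fx=k,fy=k,interpolation=cv2.INTER_CUBIC); print("scale",k)
cv2.imwrite(f"pics/{name}.png",im)
E
python3 shot.py wrist w1; python3 plan.py 570 -131 258 -5.5 8
```

```text
t 3.48 at [ 570.7 -135.4  330.1] F [ 1.1 -3.8  0.2] open 0.55 twist -0.6
[[0.02, -0.01, 0.36, -0.01], [0.02, -0.01, 0.36, -0.01], [0.02, -0.01, 0.36, -0.01], [0.02, -0.01, 0.36, -0.01], [0.02, -0.01, 0.36, -0.01], [0.02, -0.01, 0.36, -0.01], [0.02, -0.01, 0.36, -0.01], [0.02, -0.01, 0.36, -0.01]]
```

View pics/w1.png

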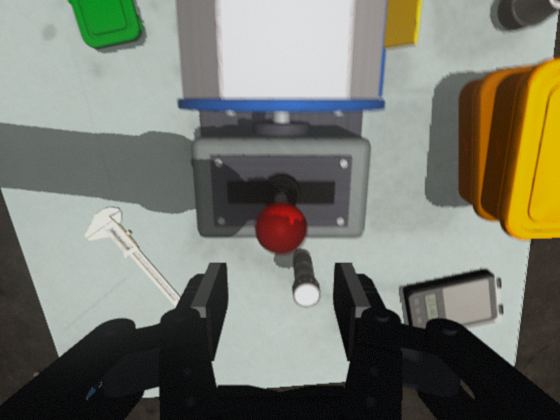

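Wrist view: knob at (282,229), yellow tab visible on the far side at (385-420, 0-45), drum's top flat between columns ~217 and 352, and housing edges nearly parallel to the tool axes.

```bash
python3 - <<'E'
from geo import *
W=cal["w1"];S,D=cal["scene"],cal["side"]
print(atz(W,(282,229),260), tri([(W,(282,229)),(S,(339.6,175.3)),(D,(311,189.8))]))
a,b=atz(W,(180,104),190),atz(W,(384,104),190);d=b-a;print("disc chord dir",np.degrees(np.arctan2(d[1],d[0])),np.linalg.norm(d))
o=np.array([584.5,16.]);
yaw=np.radians(-5.5);x=np.array([np.cos(yaw),np.sin(yaw)])
for u in((217,98),(352,98),(215,10),(352,10)):
    p=atz(W,u,210);print((p-o)@x,p)
for u,z in(((195,150),168),((369,150),168),((195,225),168),((369,225),168)):
    p=atz(W,u,z);print("housing",(p-o)@x,(p-o)@[-x[1],x[0]])
for z in(130,150,170,190): 
  p=atz(W,(420,45),z);print("tab",z,(p-o)@x,(p-o)@[-x[1],x[0]])
E
python3 plan.py 570 -131 258 -5.5 8|head -1
```

```text
[ 571.65255029 -129.20780637] [ 571.0719129  -129.6923633   259.44660295]
disc chord dir -5.746853406296595 149.9648653778836
-42.475532619158145 [535.53973706 -49.30625316]
49.00239294214986 [626.55870584 -58.4667015 ]
-40.65092932229747 [542.44014527   3.32035433]
45.979110895918836 [628.63509684  -5.35935331]
housing -70.19123773753705 -110.52047049205017
housing 73.49220892779772 -111.13489948065614
housing -75.26273339231128 -176.35317382246296
housing 78.2000456839755 -177.00049067956846
tab 130 120.22599342047583 -27.137277059440873
tab 150 112.99414340157406 -29.716581235912216
tab 170 105.76229338267217 -32.29588541238358
tab 190 98.53044336377027 -34.87518958885494
t 3.48 at [ 570.7 -135.4  330.1] F [ 1.1 -3.8  0.2] open 0.55 twist -0.6
```

```bash
python3 plan.py 571.2 -129.5 250 -5.5 8
```

```text
t 3.48 at [ 570.7 -135.4  330.1] F [ 1.1 -3.8  0.2] open 0.55 twist -0.6
[[0.03, -0.0, 0.4, -0.01], [0.03, -0.0, 0.4, -0.01], [0.03, -0.0, 0.4, -0.01], [0.03, -0.0, 0.4, -0.01], [0.03, -0.0, 0.4, -0.01], [0.03, -0.0, 0.4, -0.01], [0.03, -0.0, 0.4, -0.01], [0.03, -0.0, 0.4, -0.01]]
```

Call:
carry_out([
  [[0.13, 0, 0.2, -0.1], [0.11, 0, 0.5, 0], [0, 0, 0.5, 0], [0, 0, 0.5, 0], [0, 0, 0.5, 0], [0, 0, 0.5, 0], [0, 0, 0.5, 0], [0, 0, 0, 0]],
])

```text
time: 4.15
eef_pos: [568.2, -121.1, 247.2]
eef_rot: [0.736, 0.677, -0.001, -0.002]
force: [-0.5, -0.1, -0.4]
opening: 0.55
```

```bash
python3 shot.py side s1 240,150,400,270; python3 shot.py wrist w2;python3 plan.py 571.2 -129.5 250 -5.5 1
```

```text
scale 5.0
t 4.25 at [ 569.7 -121.8  249.8] F [ 0.4 -0.3  0.3] open 0.55 twist 0.6
[[-0.3, 0.09, -0.01, 0.11]]
```

View pics/w2.png

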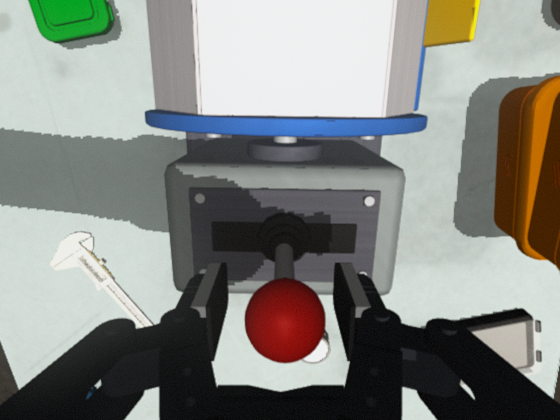

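Wrist view: knob at (285,320) sits between the pads (columns ~225 and ~337), and the shaft line is as measured. Now pulling towards the robot.

Call:
carry_out([
  [[-0.3, 0, 0, 0], [0, -0.36, 0, 0], [0, -0.36, 0, 0], [0, -0.36, 0, 0], [0, -0.36, 0, 0], [0, 0, 0, 0], [0, 0, 0, 0], [0, 0, 0, 0]],
])

```text
time: 4.92
eef_pos: [534.8, -127.6, 251.2]
eef_rot: [0.737, 0.676, 0.002, 0.002]
force: [7.8, -2.3, -3.2]
opening: 0.556
```

Call:
carry_out([
  [[0, 0, 0, 0], [0, 0, 0, 0], [0, 0, 0, 0], [0, 0, 0, 0], [0, 0, 0, 0], [0, 0, 0, 0], [0, 0, 0, 0], [0, 0, 0, 0]],
])

```text
time: 5.58
eef_pos: [535.0, -127.6, 251.3]
eef_rot: [0.737, 0.676, 0.002, 0.002]
force: [6.6, -2.9, -2.9]
opening: 0.55
```

```bash
python3 shot.py wrist w3; python3 shot.py scene s3; python3 -c "
import cv2,numpy as np
a=cv2.imread('pics/w3.png');b=cv2.resize(cv2.imread('pics/s3.png')[150:270,240:400],(560,420),interpolation=cv2.INTER_CUBIC)
cv2.imwrite('pics/c3.png',cv2.resize(np.hstack([a,b]),(800,300),interpolation=cv2.INTER_AREA))"; python3 plan.py 571.2 -129.5 250 -5.5 1|head -1
```

```text
t 5.68 at [ 535.  -127.6  251.3] F [ 7.  -3.  -2.6] open 0.55 twist 0.6
```

View pics/c3.png

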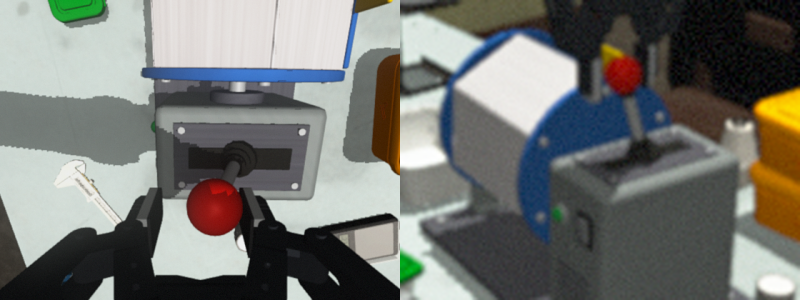

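Lever held at about 0.3 (7-8 N), and the drum is turning the right way: the yellow tab now shows behind the knob in the scene view, and a flat edge at wrist (381,84).

```bash
cat >> geo.py <<'E'
O=np.array([585.4,17.8]);yaw=np.radians(-5.6);mx=np.array([np.cos(yaw),np.sin(yaw),0]);my=np.array([-mx[1],mx[0],0])
def M(x,y,z): return np.append(O,0)+mx*x+my*y+np.array([0,0,z])
def edge(c,u,r=86.6,off=0,y=-70):
    "angle (deg from up, + away) at which a drum-fixed line at radius r projects to column/row u"
    al=np.radians(np.arange(-70,71,.5)); 
    best=None
    for a in al:
        p,q=proj(c,M(r*np.sin(a),y,135+r*np.cos(a))),proj(c,M(r*np.sin(a),y+20,135+r*np.cos(a)))
        n=np.array([q[1]-p[1],p[0]-q[0]]);n/=np.linalg.norm(n);e=abs((np.array(u)-p)@n)
        if best is None or e<best[0]:best=(e,np.degrees(a))
    return best
E
python3 - <<'E'
from geo import *
print(edge(cal["w3"],(381,84)), edge(cal["w1"],(217,60)),edge(cal["w1"],(352,60)),edge(cal["w2"],(199,80)),edge(cal["w2"],(386,80)))
E
```

```text
(np.float64(0.3650213217604799), np.float64(4.5)) (np.float64(0.34202773631031586), np.float64(-28.500000000000004)) (np.float64(0.40371702894610617), np.float64(33.5)) (np.float64(0.09797424988748271), np.float64(-27.5)) (np.float64(0.4040095442972688), np.float64(30.5))
```

Call:
carry_out([
  [[0, 0, 0, 0], [0, 0, 0, 0], [0, 0, 0, 0], [0, 0, 0, 0], [0, 0, 0, 0], [0, 0, 0, 0], [0, 0, 0, 0], [0, 0, 0, 0]],
])

```text
time: 6.35
eef_pos: [535.0, -127.5, 251.3]
eef_rot: [0.737, 0.676, 0.002, 0.002]
force: [7.0, -2.6, -2.4]
opening: 0.549
```

Call:
carry_out([
  [[0, 0, 0, 0], [0, 0, 0, 0], [0, 0, 0, 0], [0, 0, 0, 0], [0, 0, 0, 0], [0, 0, 0, 0], [0, 0, 0, 0], [0, 0, 0, 0]],
])

```text
time: 7.02
eef_pos: [535.0, -127.6, 251.3]
eef_rot: [0.737, 0.676, 0.002, 0.002]
force: [6.9, -2.2, -3.0]
opening: 0.552
```

Call:
carry_out([
  [[0, 0, 0, 0], [0, 0, 0, 0], [0, 0, 0, 0], [0, 0, 0, 0], [0, 0, 0, 0], [0, 0, 0, 0], [0, 0, 0, 0], [0, 0, 0, 0]],
])

```text
time: 7.68
eef_pos: [535.0, -127.6, 251.3]
eef_rot: [0.737, 0.676, 0.002, 0.002]
force: [7.2, -2.3, -3.1]
opening: 0.554
```

Call:
carry_out([
  [[0, 0, 0, 0], [0, 0, 0, 0], [0, 0, 0, 0], [0, 0, 0, 0], [0, 0.72, 0, 0], [0, 0.72, 0, 0], [0, 0, 0, 0], [0, 0, 0, 0]],
])

```text
time: 8.35
eef_pos: [568.7, -129.8, 250.1]
eef_rot: [0.737, 0.676, -0.0, -0.001]
force: [-0.7, -0.6, -0.2]
opening: 0.55
```

```bash
python3 shot.py wrist w4; python3 shot.py scene s4; python3 -c "
import cv2,numpy as np
a=cv2.imread('pics/w4.png')[0:240,100:420];b=cv2.imread('pics/s4.png')[150:270,240:400];f=lambda c:cv2.resize(c,(400,300),interpolation=cv2.INTER_CUBIC)
cv2.imwrite('pics/c4.png',np.hstack([f(a),f(b)]))"; python3 plan.py 571.2 -129.5 250 -5.5 1|head -1
```

```text
t 8.45 at [ 567.9 -130.   250.1] F [-0.2  0.1 -0.6] open 0.55 twist 0.6
```

View pics/c4.png

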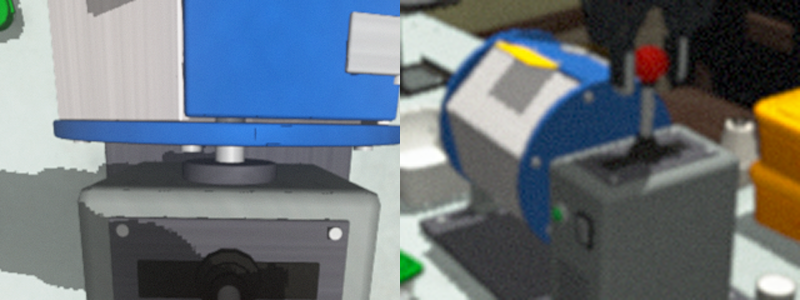

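Hatch now near the top, tilted to the far side: its near edge is at wrist (246,48) and the tab at scene crop (525,52).

Run:
```python
from geo import *
for r,k in((86.6,30),(90.4,28.4)):
    e=edge(cal["w4"],(246,48),r);print(e,"theta",e[1]+k)
# white/ lid boundary lower down
print(edge(cal["w4"],(248,93),86.6,y=-70))
```

```text
(np.float64(0.22489098172634825), np.float64(-11.5)) theta 18.5
(np.float64(0.597557574904585), np.float64(-11.0)) theta 17.4
(np.float64(0.621486973351522), np.float64(-11.0))
```

Call:
carry_out([
  [[0, -0.36, 0, 0], [0, -0.36, 0, 0], [0, -0.36, 0, 0], [0, -0.3, 0, 0], [0, 0, 0, 0], [0, 0, 0, 0], [0, 0, 0, 0], [0, 0, 0, 0]],
])

```text
time: 9.12
eef_pos: [535.9, -127.1, 250.8]
eef_rot: [0.737, 0.676, 0.001, 0.001]
force: [7.4, 0.3, -2.8]
opening: 0.548
```

Call:
carry_out([
  [[0, 0, 0, 0], [0, 0, 0, 0], [0, 0.72, 0, 0], [0, 0.72, 0, 0], [0, 0, 0, 0], [0, 0, 0, 0], [0, 0, 0, 0], [0, 0, 0, 0]],
])

```text
time: 9.78
eef_pos: [569.4, -130.4, 250.2]
eef_rot: [0.737, 0.676, -0.0, -0.001]
force: [-0.6, 0.4, 0.4]
opening: 0.551
```

```bash
python3 shot.py wrist w5; python3 shot.py side s5;python3 shot.py scene sc5; python3 -c "
import cv2,numpy as np
a=cv2.imread('pics/w5.png')[0:240,100:420];b=cv2.imread('pics/s5.png')[155:245,250:370];f=lambda c:cv2.resize(c,(400,300),interpolation=cv2.INTER_CUBIC)
cv2.imwrite('pics/c5.png',np.hstack([f(a),f(b)]))"; python3 plan.py 571.2 -129.5 250 -5.5 1|head -1
```

```text
t 9.93 at [ 570.1 -130.3  250.4] F [ 0.9  0.5 -0.3] open 0.55 twist 0.6
```

View pics/c5.png

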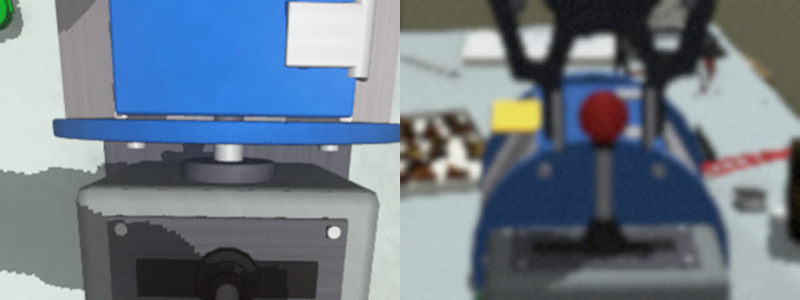

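Lid now faces up: its edges are at wrist (192,90) and (384,90), and the tab shows on the robot's side (side crop (515,117)).

Run:
```python
from geo import *
c=cal["w5"]
for r in(86.6,90.4):print(r,edge(c,(192,90),r),edge(c,(190,48),r),edge(c,(384,90),r))
# disc chord reference: symmetric about shaft -> (142,104),(430?)  ; bearing shaft px column
print(proj(c,M(0,-95,135)), "shaft seen ~", (100+229*.8, 152*.8))
# tab edge in side view (+32 and -32 ends), for theta
D=cal["s5"]
for th in(-6,-3,0,3,6):
    a=np.radians(th)-np.arctan2(75,77);r=107.5
    print(th,[((proj(D,M(r*np.sin(a),y,135+r*np.cos(a)))-[250,155])*400/120+[400,0]).round(1) for y in(-32,32)])
```

```text
86.6 (np.float64(0.5747129801425297), np.float64(-29.500000000000004)) (np.float64(0.12615734229857903), np.float64(-29.000000000000004)) (np.float64(0.3224577992872776), np.float64(32.0))
90.4 (np.float64(0.242711593955234), np.float64(-27.0)) (np.float64(0.3175943570678863), np.float64(-27.0)) (np.float64(0.17514663382795287), np.float64(29.500000000000004))
[282.85455064 133.72692273] shaft seen ~ (283.20000000000005, 121.60000000000001)
-6 [array([477.5, 145.6]), array([480.5, 117.3])]
-3 [array([482.6, 139.7]), array([485.4, 111.7])]
0 [array([488. , 134.1]), array([490.5, 106.4])]
3 [array([493.8, 128.7]), array([496. , 101.3])]
6 [array([499.9, 123.6]), array([501.7,  96.5])]
```

Call:
carry_out([
  [[0, 0, -0.3, 0], [0, 0, -0.5, 0], [0, 0, -0.5, 0], [0, 0, -0.5, 0], [0, 0, -0.5, 0], [0, 0, -0.5, 0], [0, 0, -0.4, 0], [0, 0, 0, 0]],
])

```text
time: 10.6
eef_pos: [571.9, -130.7, 333.3]
eef_rot: [0.737, 0.676, 0.001, 0.002]
force: [-0.0, -0.3, 0.2]
opening: 0.552
```

Run:
```python
from geo import *
from plan import plan
from workcell import status
print(status.sense()["joint_pos"].round(2))
t=M(-68,0,0); print(t)
plan(t[0],t[1],330,84.4,24)
```

```text
[ 0.02  0.28  0.2   1.63 -0.06  1.24  0.14]
[517.7245368   24.43563718   0.        ]
t 10.6 at [ 571.9 -130.7  333.3] F [-0.  -0.3  0.2] open 0.55 twist -89.3
[[0.25, -0.11, 0.0, -0.62], [0.26, -0.1, 0.0, -0.62], [0.26, -0.08, 0.0, -0.62], [0.27, -0.06, 0.0, -0.62], [0.27, -0.04, 0.0, -0.62], [0.27, -0.03, 0.0, -0.62], [0.27, -0.01, 0.0, -0.62], [0.27, 0.01, 0.0, -0.62]]
[[0.27, 0.03, 0.0, -0.62], [0.27, 0.04, 0.0, -0.62], [0.27, 0.06, 0.0, -0.62], [0.26, 0.08, 0.0, -0.62], [0.26, 0.1, 0.0, -0.62], [0.25, 0.11, 0.0, -0.62], [0.24, 0.13, 0.0, -0.62], [0.23, 0.14, 0.0, -0.62]]
[[0.22, 0.16, 0.0, -0.62], [0.21, 0.17, 0.0, -0.62], [0.2, 0.19, 0.0, -0.62], [0.19, 0.2, 0.0, -0.62], [0.18, 0.21, 0.0, -0.62], [0.16, 0.22, 0.0, -0.62], [0.15, 0.23, 0.0, -0.62], [0.13, 0.24, 0.0, -0.62]]
```

Call:
carry_out([
  [[0.25, -0.11, 0, -0.62], [0.26, -0.1, 0, -0.62], [0.26, -0.08, 0, -0.62], [0.27, -0.06, 0, -0.62], [0.27, -0.04, 0, -0.62], [0.27, -0.03, 0, -0.62], [0.27, -0.01, 0, -0.62], [0.27, 0.01, 0, -0.62]],
], fingers=0)

```text
time: 11.27
eef_pos: [552.3, -78.4, 329.7]
eef_rot: [0.537, 0.844, -0.0, -0.0]
force: [-0.4, -0.0, 0.7]
opening: 1.001
```

Call:
carry_out([
  [[0.27, 0.03, 0, -0.62], [0.27, 0.04, 0, -0.62], [0.27, 0.06, 0, -0.62], [0.26, 0.08, 0, -0.62], [0.26, 0.1, 0, -0.62], [0.25, 0.11, 0, -0.62], [0.24, 0.13, 0, -0.62], [0.23, 0.14, 0, -0.62]],
])

```text
time: 11.93
eef_pos: [534.2, -26.8, 329.7]
eef_rot: [0.303, 0.953, -0.0, -0.0]
force: [-1.3, -0.1, 0.3]
opening: 1.0
```

Call:
carry_out([
  [[0.22, 0.16, 0, -0.62], [0.21, 0.17, 0, -0.62], [0.2, 0.19, 0, -0.62], [0.19, 0.2, 0, -0.62], [0.18, 0.21, 0, -0.62], [0.16, 0.22, 0, -0.62], [0.15, 0.23, 0, -0.62], [0.13, 0.24, 0, -0.62]],
])

```text
time: 12.6
eef_pos: [516.2, 24.8, 329.7]
eef_rot: [0.048, 0.999, -0.0, -0.0]
force: [0.3, 0.5, 0.2]
opening: 0.998
```

```bash
python3 shot.py wrist w6; python3 plan.py 517.7 24.4 290 84.4 4
```

```text
t 12.65 at [515.8  26.5 329.8] F [-0.7  0.9 -0.2] open 1.0 twist 0.5
[[-0.02, -0.02, 0.4, 0.02], [-0.02, -0.02, 0.4, 0.02], [-0.02, -0.02, 0.4, 0.02], [-0.02, -0.02, 0.4, 0.02]]
```

View pics/w6.png

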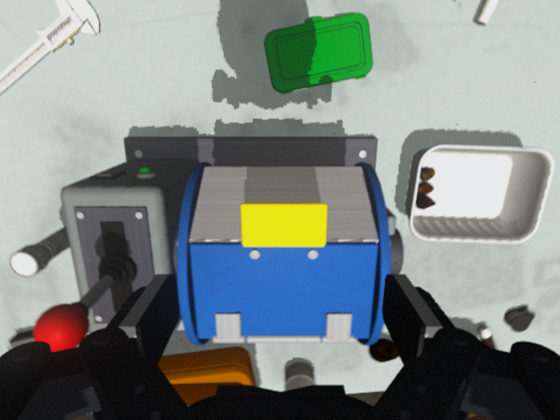

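Wrist view: tab corners (241,204), (327,205), (327,247), (242,246); lid near edge at row 243, hinge side at row ~342; lever upright.

Run:
```python
from geo import *
c=cal["w6"]
for n,u in(("o-",(241,204)),("o+",(327,205)),("i+",(327,246)),("i-",(242,246)),("edge-",(193,243)),("edge+",(378,241)),("hinge",(284,342))):
    p=np.append(atz(c,u,212),0);q=p-np.append(O,0);print(n,p[:2].round(1),"machine",round(q@mx,1),round(q@my,1))
r=107.35
for th in(-4,-2,0,2,4):
    a=np.radians(th)-np.arctan2(75,77);b=np.radians(th)+np.arctan2(43,77);rb=np.hypot(43,77)
    print(th,[proj(c,M(r*np.sin(a),y,135+r*np.cos(a))).round(1) for y in(-32,32)],proj(c,M(rb*np.sin(b),0,135+rb*np.cos(b))).round(1))
print(proj(cal["w6"],M(0,-148,260)))
```

```text
o- [510.7  -3.5] machine -72.3 -28.5
o+ [517.5  59.3] machine -71.6 34.7
i+ [550.1  57.5] machine -39.0 36.0
i- [543.9  -7.1] machine -38.9 -28.8
edge- [537.9 -43.8] machine -41.3 -66.0
edge+ [549.7  96.2] machine -43.2 74.6
hinge [633.6  16.8] machine 48.1 3.7
-4 [array([236.7, 191.8]), array([322.9, 192. ])] [279.6 333.4]
-2 [array([236.4, 196.1]), array([323.2, 196.2])] [279.6 335.2]
0 [array([236.1, 200.5]), array([323.5, 200.7])] [279.6 336.9]
2 [array([235.8, 205.1]), array([323.8, 205.3])] [279.6 338.4]
4 [array([235.6, 209.8]), array([324., 210.])] [279.6 339.7]
[ 57.40463337 328.22732573]
```

Run:
```python
from geo import *
from plan import plan
t=M(-65,3.2,0);plan(t[0],t[1],201,84.4,16)
```

```text
t 12.65 at [515.8  26.5 329.8] F [-0.7  0.9 -0.2] open 1.0 twist 0.5
[[-0.01, 0.0, 0.32, 0.0], [-0.01, 0.0, 0.32, 0.0], [-0.01, 0.0, 0.32, 0.0], [-0.01, 0.0, 0.32, 0.0], [-0.01, 0.0, 0.32, 0.0], [-0.01, 0.0, 0.32, 0.0], [-0.01, 0.0, 0.32, 0.0], [-0.01, 0.0, 0.32, 0.0]]
[[-0.01, 0.0, 0.32, 0.0], [-0.01, 0.0, 0.32, 0.0], [-0.01, 0.0, 0.32, 0.0], [-0.01, 0.0, 0.32, 0.0], [-0.01, 0.0, 0.32, 0.0], [-0.01, 0.0, 0.32, 0.0], [-0.01, 0.0, 0.32, 0.0], [-0.01, 0.0, 0.32, 0.0]]
```

Call:
carry_out([
  [[-0.1, 0, 0.4, 0.1], [-0.05, 0, 0.45, 0], [0, 0, 0.45, 0], [0, 0, 0.45, 0], [0, 0, 0.45, 0], [0, 0, 0.4, 0], [0, 0, 0.4, 0], [0, 0, 0, 0]],
])

```text
time: 13.32
eef_pos: [519.0, 24.0, 252.6]
eef_rot: [0.055, 0.999, -0.0, -0.002]
force: [-0.8, -0.7, -0.2]
opening: 1.002
```

Run:
```python
from geo import *
from plan import plan
t=M(-65,3.2,0);plan(t[0],t[1],201,84.4,6)
```

```text
t 13.32 at [519.   24.  252.6] F [-0.8 -0.7 -0.2] open 1.0 twist -0.7
[[-0.01, 0.02, 0.34, -0.02], [-0.01, 0.02, 0.34, -0.02], [-0.01, 0.02, 0.34, -0.02], [-0.01, 0.02, 0.34, -0.02], [-0.01, 0.02, 0.34, -0.02], [-0.01, 0.02, 0.34, -0.02]]
```

Call:
carry_out([
  [[-0.02, 0.05, 0.36, -0.1], [-0.02, 0.05, 0.36, 0], [-0.02, 0.02, 0.36, 0], [0, 0, 0.36, 0], [0, 0, 0.36, 0], [0, 0, 0.25, 0], [0, 0, 0, 0], [0, 0, 0, 0]],
])

```text
time: 13.98
eef_pos: [521.9, 27.0, 203.6]
eef_rot: [0.049, 0.999, -0.0, -0.001]
force: [-0.8, -0.1, 0.2]
opening: 1.001
```

```bash
python3 shot.py wrist w7; python3 shot.py scene s7; python3 -c "
import cv2,numpy as np
a=cv2.imread('pics/w7.png');b=cv2.resize(cv2.imread('pics/s7.png')[130:250,230:390],(560,420),interpolation=cv2.INTER_CUBIC)
cv2.imwrite('pics/c7.png',cv2.resize(np.hstack([a,b]),(800,300),interpolation=cv2.INTER_AREA))"
python3 - <<'E'
from geo import *
from plan import plan
t=M(-65,3.2,0);plan(t[0],t[1],201,84.4,1)
E
```

```text
t 14.08 at [522.6  27.  204.4] F [ 1.1 -1.7  0.7] open 1.0 twist -0.0
[[0.06, 0.0, 0.14, -0.01]]
```

View pics/c7.png

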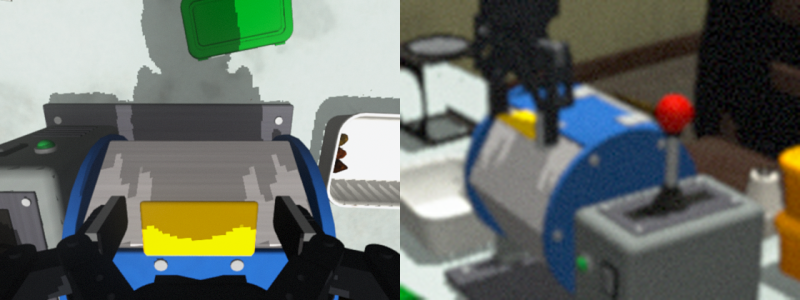

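Tab lies centred between the open fingers (wrist crop tab columns 140-257 between pads ~120 and ~276); lever upright. Lower 3 mm and close.

Call:
carry_out([
  [[0.06, 0, 0.12, 0], [0, 0, 0, 0], [0, 0, 0, 0], [0, 0, 0, 0], [0, 0, 0, 0], [0, 0, 0, 0], [0, 0, 0, 0], [0, 0, 0, 0]],
])

```text
time: 14.75
eef_pos: [520.8, 27.2, 201.1]
eef_rot: [0.049, 0.999, 0.0, 0.0]
force: [0.9, -0.1, -0.9]
opening: 1.002
```

Call:
carry_out([
  [[0, 0, 0, 0], [0, 0, 0, 0], [0, 0, 0, 0], [0, 0, 0, 0], [0, 0, 0, 0], [0, 0, 0, 0], [0, 0, 0, 0], [0, 0, 0, 0]],
], fingers=1)

```text
time: 15.42
eef_pos: [520.5, 26.4, 201.7]
eef_rot: [0.049, 0.999, -0.001, -0.0]
force: [-3.0, -1.1, 6.7]
opening: 0.724
```

Run:
```python
from geo import *
from plan import plan
from workcell import status
t=M(-65,3.2,0);plan(t[0],t[1],201,84.4,1)
# arc about hinge
from scipy.spatial.transform import Rotation as R
s=status.sense();r=R.from_quat(s["eef_rot"]).as_matrix()
L=109.;ph=np.linspace(0,1.8,33)
P_=[mx*(-L*np.cos(a))+np.array([0,0,L*np.sin(a)]) for a in ph]
rows=[(r.T@(b-a)/25).round(2).tolist()+[0] for a,b in zip(P_,P_[1:])]
for i in range(0,32,8):print(rows[i:i+8])
```

```text
t 15.42 at [520.5  26.4 201.7] F [-3.  -1.1  6.7] open 0.72 twist -0.0
[[-0.02, 0.04, 0.03, -0.01]]
[[-0.01, -0.0, -0.25, 0], [-0.02, -0.0, -0.24, 0], [-0.03, -0.0, -0.24, 0], [-0.05, -0.0, -0.24, 0], [-0.06, -0.0, -0.24, 0], [-0.07, -0.0, -0.23, 0], [-0.09, -0.0, -0.23, 0], [-0.1, -0.0, -0.22, 0]]
[[-0.11, -0.0, -0.22, 0], [-0.12, -0.0, -0.21, 0], [-0.14, -0.0, -0.2, 0], [-0.15, -0.0, -0.2, 0], [-0.16, -0.0, -0.19, 0], [-0.17, -0.0, -0.18, 0], [-0.18, -0.0, -0.17, 0], [-0.19, -0.0, -0.16, 0]]
[[-0.2, -0.0, -0.15, 0], [-0.2, -0.0, -0.14, 0], [-0.21, -0.0, -0.12, 0], [-0.22, -0.0, -0.11, 0], [-0.22, 0.0, -0.1, 0], [-0.23, 0.0, -0.09, 0], [-0.23, 0.0, -0.07, 0], [-0.24, 0.0, -0.06, 0]]
[[-0.24, 0.0, -0.05, 0], [-0.24, 0.0, -0.03, 0], [-0.24, 0.0, -0.02, 0], [-0.25, 0.0, -0.01, 0], [-0.25, 0.0, 0.01, 0], [-0.24, 0.0, 0.02, 0], [-0.24, 0.0, 0.04, 0], [-0.24, 0.0, 0.05, 0]]
```

Opening 0.72 (~62 mm): the 64 mm tab is gripped. Lifting along the arc.

Call:
carry_out([
  [[-0.01, 0, -0.25, 0], [-0.02, 0, -0.24, 0], [-0.03, 0, -0.24, 0], [-0.05, 0, -0.24, 0], [-0.06, 0, -0.24, 0], [-0.07, 0, -0.23, 0], [-0.09, 0, -0.23, 0], [-0.1, 0, -0.22, 0]],
])

```text
time: 16.08
eef_pos: [531.5, 25.4, 248.4]
eef_rot: [0.05, 0.999, -0.0, -0.0]
force: [3.4, -2.7, -7.9]
opening: 0.725
```

```bash
python3 shot.py scene s8; python3 shot.py side d8; python3 -c "
import cv2,numpy as np
f=lambda n:cv2.resize(cv2.imread(n)[110:260,220:400],(400,333),interpolation=cv2.INTER_CUBIC)
cv2.imwrite('pics/c8.png',np.hstack([f('pics/s8.png'),f('pics/d8.png')]))"; python3 plan.py 520 26 250 84.4 1|head -1
```

```text
t 16.18 at [531.7  25.4 248.8] F [ 2.7 -2.9 -6.9] open 0.72 twist -0.1
```

View pics/c8.png

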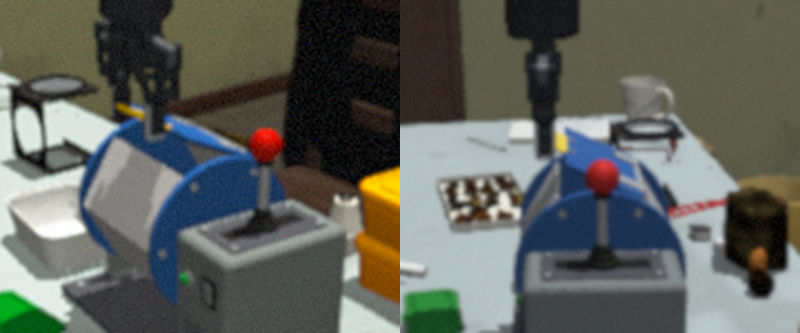

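Catch popped; the lid is raised ~26° in the grip (scene crop tab at (130,110), side crop lid sloping from (570,140)), lever upright. Continuing along the arc.

Call:
carry_out([
  [[-0.11, 0, -0.22, 0], [-0.12, 0, -0.21, 0], [-0.14, 0, -0.2, 0], [-0.15, 0, -0.2, 0], [-0.16, 0, -0.19, 0], [-0.17, 0, -0.18, 0], [-0.18, 0, -0.17, 0], [-0.19, 0, -0.16, 0]],
])

```text
time: 16.85
eef_pos: [561.0, 22.4, 285.9]
eef_rot: [0.05, 0.999, -0.0, -0.002]
force: [1.2, -5.5, -10.4]
opening: 0.726
```

Call:
carry_out([
  [[-0.2, 0, -0.15, 0], [-0.2, 0, -0.14, 0], [-0.21, 0, -0.12, 0], [-0.22, 0, -0.11, 0], [-0.22, 0, -0.1, 0], [-0.23, 0, -0.09, 0], [-0.23, 0, -0.07, 0], [-0.24, 0, -0.06, 0]],
])

```text
time: 17.52
eef_pos: [604.1, 18.1, 306.9]
eef_rot: [0.05, 0.999, -0.001, -0.002]
force: [-1.9, -4.7, -9.2]
opening: 0.722
```

Call:
carry_out([
  [[-0.24, 0, -0.05, 0], [-0.24, 0, -0.03, 0], [-0.24, 0, -0.02, 0], [-0.25, 0, -0.01, 0], [-0.25, 0, 0.01, 0], [-0.24, 0, 0.02, 0], [-0.24, 0, 0.04, 0], [-0.24, 0, 0.05, 0]],
])

```text
time: 18.18
eef_pos: [655.4, 16.0, 309.3]
eef_rot: [0.048, 0.999, 0.001, 0.002]
force: [0.5, 1.2, -0.6]
opening: 0.367
```

```bash
python3 shot.py scene s9; python3 shot.py side d9; python3 -c "
import cv2,numpy as np
f=lambda n:cv2.resize(cv2.imread(n)[110:260,220:400],(400,333),interpolation=cv2.INTER_CUBIC)
cv2.imwrite('pics/c9.png',np.hstack([f('pics/s9.png'),f('pics/d9.png')]))"; python3 plan.py 520 26 250 84.4 1|head -1
```

```text
t 18.28 at [655.2  15.6 308.3] F [ 0.5 -0.5  0. ] open 0.18 twist 0.0
```

View pics/c9.png

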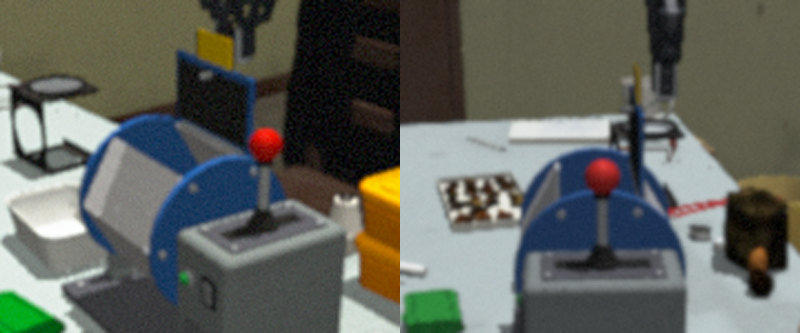

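Lid about upright; the tab slipped out of the pads (tab at scene px (317,132), side (327,148)), and the gripper is on the far side of it. That was my 12th picture, so from here I track the yellow tab by code.

```bash
cat > tab.py <<'E'
import cv2,numpy as np,json
from geo import *
from workcell import snapshot,status
def blob(im,box):
    h=cv2.cvtColor(np.ascontiguousarray(im[:,:,::-1]),cv2.COLOR_BGR2HSV); m=cv2.inRange(h,(22,110,70),(34,255,255))
    k=np.zeros_like(m);x0,y0,x1,y1=box;k[y0:y1,x0:x1]=m[y0:y1,x0:x1]
    n,l,s,c=cv2.connectedComponentsWithStats(k)
    return sorted([(int(s[i,4]),c[i].round(1).tolist(),s[i,:4].tolist()) for i in range(1,n)],reverse=True)[:2]
def look(a,b):
    A,B=blob(a,(255,90,385,230)),blob(b,(265,90,395,240)); print("scene",A,"side",B)
    if A and B:
        X=tri([(cal["scene"],A[0][1]),(cal["side"],B[0][1])]);q=X-np.append(O,0);x,y,z=q@mx,q@my,X[2]
        print("tab centre machine",round(x,1),round(y,1),round(z,1),"lid rad about hinge",round(float(np.arctan2(z-212,-(x-43))),3),"r",round(float(np.hypot(z-212,x-43)),1),"resid",(proj(cal["scene"],X)-A[0][1]).round(1),(proj(cal["side"],X)-B[0][1]).round(1))
if __name__=="__main__":
    print(round(status.sense()["time"],2))
    look(snapshot("scene")["image"],snapshot("side")["image"])
E
python3 - <<'E'
from tab import *
f=lambda n:cv2.imread(f"pics/{n}.png")[:,:,::-1]
look(f("s9"),f("d9"))
E
python3 tab.py
```

```text
scene [(238, [316.3, 131.0], [308, 122, 18, 19]), (3, [384.0, 193.0], [384, 192, 1, 3])] side [(37, [326.3, 146.2], [325, 139, 3, 17]), (25, [381.5, 192.6], [377, 190, 11, 7])]
tab centre machine 41.6 -2.4 316.2 lid rad about hinge 1.558 r 104.2 resid [ 0.  -0.5] [-0.1  0.6]
18.28
scene [(231, [316.1, 130.9], [308, 122, 17, 19]), (3, [384.0, 193.0], [384, 192, 1, 3])] side [(36, [326.3, 146.3], [325, 139, 3, 17]), (31, [384.2, 192.5], [379, 190, 11, 7])]
tab centre machine 41.7 -1.4 315.9 lid rad about hinge 1.559 r 103.9 resid [ 0.  -0.4] [-0.1  0.5]
```

Call:
carry_out([
  [[0, 0, -0.5, 0], [0, 0, -0.6, 0], [0, 0, -0.6, 0], [0, 0, -0.6, 0], [0, 0, 0, 0], [0.2, 0, 0, 0], [0.4, 0, 0, 0], [0.5, 0, 0, 0]],
])

```text
time: 19.05
eef_pos: [625.3, 16.8, 363.5]
eef_rot: [0.049, 0.999, -0.0, -0.001]
force: [-0.7, -0.3, 0.6]
opening: 0.003
```

Call:
carry_out([
  [[0.6, 0, 0, 0], [0.6, 0, 0, 0], [0.6, 0, 0, 0], [0.2, 0, 0, 0], [0, 0, 0, 0], [0, 0, 0, 0], [0, 0, 0, 0], [0, 0, 0, 0]],
])

```text
time: 19.72
eef_pos: [577.0, 21.5, 364.4]
eef_rot: [0.049, 0.999, -0.0, -0.0]
force: [0.5, 0.2, 0.5]
opening: -0.005
```

```bash
python3 tab.py
python3 - <<'E'
from geo import *
from plan import plan
t=M(-5,1,0);plan(t[0],t[1],314,84.4,8)
E
```

```text
19.72
scene [(251, [316.5, 130.7], [308, 122, 18, 19]), (3, [384.0, 193.0], [384, 192, 1, 3])] side [(43, [326.4, 145.3], [325, 138, 4, 18]), (20, [391.6, 192.2], [389, 190, 6, 6])]
tab centre machine 41.7 -3.2 317.7 lid rad about hinge 1.558 r 105.7 resid [ 0.  -0.8] [-0.1  0.9]
t 19.82 at [576.9  21.6 364.4] F [-0.  -0.2 -0. ] open -0.0 twist -0.1
[[-0.02, -0.01, 0.25, -0.0], [-0.02, -0.01, 0.25, -0.0], [-0.02, -0.01, 0.25, -0.0], [-0.02, -0.01, 0.25, -0.0], [-0.02, -0.01, 0.25, -0.0], [-0.02, -0.01, 0.25, -0.0], [-0.02, -0.01, 0.25, -0.0], [-0.02, -0.01, 0.25, -0.0]]
```

Call:
carry_out([
  [[0, 0, 0.3, 0], [0, 0, 0.4, 0], [0, 0, 0.4, 0], [0, 0, 0.4, 0], [0, 0, 0.4, 0], [0, 0, 0.1, 0], [-0.2, 0, 0, 0], [-0.2, 0, 0, 0]],
])

```text
time: 20.48
eef_pos: [586.8, 20.7, 314.8]
eef_rot: [0.049, 0.999, 0.0, 0.0]
force: [0.5, 0.7, 0.4]
opening: 0.003
```

Call:
carry_out([
  [[-0.2, 0, 0, 0], [-0.2, 0, 0, 0], [-0.2, 0, 0, 0], [-0.2, 0, 0, 0], [-0.15, 0, 0, 0], [-0.15, 0, 0, 0], [-0.15, 0, 0, 0], [-0.15, 0, 0, 0]],
])

```text
time: 21.15
eef_pos: [621.5, 17.2, 314.7]
eef_rot: [0.049, 0.999, 0.0, -0.0]
force: [0.5, -0.6, -0.7]
opening: 0.005
```

Call:
carry_out([
  [[-0.15, 0, 0, 0], [-0.15, 0, 0, 0], [-0.15, 0, 0, 0], [-0.15, 0, 0, 0], [-0.1, 0, 0, 0], [0, 0, 0, 0], [0, 0, 0, 0], [0, 0, 0, 0]],
])

```text
time: 21.82
eef_pos: [638.5, 15.6, 314.7]
eef_rot: [0.049, 0.999, -0.0, -0.0]
force: [-0.2, 0.3, -0.9]
opening: 0.002
```

```bash
python3 tab.py
python3 - <<'E'
from geo import *
from workcell import status
p=status.sense()["eef_pos"]-np.append(O,0);print(p@mx,p@my,p[2])
E
```

```text
21.82
scene [(213, [331.1, 131.8], [323, 123, 17, 18]), (3, [384.0, 193.0], [384, 192, 1, 3])] side [(91, [343.2, 149.0], [340, 141, 8, 18]), (59, [384.4, 192.7], [374, 190, 21, 9])]
tab centre machine 79.3 -10.3 310.2 lid rad about hinge 1.925 r 104.7 resid [ 0.  -0.6] [-0.1  0.7]
53.05919104667613 2.991916670311756 314.8249589621497
```

Lid has gone over to ~1.93 rad (stop is 1.95). Back off clear of everything and check.

Call:
carry_out([
  [[0.3, 0, 0, 0], [0.5, 0, -0.2, 0], [0.6, 0, -0.5, 0], [0.6, 0, -0.6, 0], [0.6, 0, -0.6, 0], [0.6, 0, -0.6, 0], [0.6, 0, -0.6, 0], [0.6, 0, -0.4, 0]],
])

```text
time: 22.58
eef_pos: [528.2, 26.5, 403.9]
eef_rot: [0.049, 0.999, 0.0, 0.001]
force: [0.2, -0.0, -0.5]
opening: -0.005
```

Call:
carry_out([
  [[0.6, 0, -0.3, 0], [0.4, 0, 0, 0], [0.2, 0, 0, 0], [0, 0, 0, 0], [0, 0, 0, 0], [0, 0, 0, 0], [0, 0, 0, 0], [0, 0, 0, 0]],
])

```text
time: 23.25
eef_pos: [499.6, 29.2, 409.1]
eef_rot: [0.049, 0.999, -0.0, -0.001]
force: [-0.7, 0.6, 1.1]
opening: 0.001
```

```bash
python3 tab.py; python3 shot.py wrist w10; python3 shot.py scene s10; python3 shot.py side d10
python3 - <<'E'
from geo import *
import cv2
from workcell import status
print(status.sense()["eef_pos"].round(0),status.sense()["force"].round(1))
def red(n,b):
    x0,y0,x1,y1=b; im=cv2.imread(f"pics/{n}.png")[y0:y1,x0:x1];h=cv2.cvtColor(im,cv2.COLOR_BGR2HSV)
    m=cv2.inRange(h,(0,150,80),(6,255,255))|cv2.inRange(h,(174,150,80),(180,255,255));q=cv2.moments(m,True);return (q["m10"]/q["m00"]+x0,q["m01"]/q["m00"]+y0)
for a,b in(("scene0","side0"),("s10","d10")):
    print("knob",tri([(cal["scene"],red(a,(325,160,355,195))),(cal["side"],red(b,(295,175,330,205)))]).round(1))
# unmoved things: difference in boxes round torch, green box, dish
for n0,n1,bx in(("scene0","s10",dict(torch=(375,255,405,315),green=(200,235,252,280),dish=(220,190,262,235))),("side0","d10",dict(torch=(315,285,345,345),green=(215,235,252,275)))):
    a,b=(cv2.GaussianBlur(cv2.imread(f"pics/{n}.png"),(5,5),0).astype(int) for n in(n0,n1))
    for k,(x0,y0,x1,y1) in bx.items():
        d=abs(a-b)[y0:y1,x0:x1].max(2);print(n0,k,"median diff",np.median(d),"p95",np.percentile(d,95))
# hatch opening/drum lines near-flat edge in side/scene: predicted tab & hinge check via lid only; edges in wrist
im=cv2.imread("pics/w10.png");print("near disc/edges: predicted vertex row",[proj(cal["w10"],M(86.6*np.sin(np.radians(t-30)),0,135+86.6*np.cos(np.radians(t-30)))).round(1) for t in(-4,0,4)])
c0=int(proj(cal["w10"],M(0,0,200))[0]);g=cv2.cvtColor(im,cv2.COLOR_BGR2HSV)
for c in(c0-40,c0,c0+40):
    print(c,[(r,g[r,c].tolist()) for r in range(100,420,12)])
E
```

```text
23.25
scene [(270, [329.2, 131.3], [319, 122, 21, 19]), (3, [384.0, 193.0], [384, 192, 1, 3])] side [(91, [343.2, 149.0], [340, 141, 8, 18]), (28, [390.2, 192.4], [386, 190, 9, 8])]
tab centre machine 80.5 -1.0 308.7 lid rad about hinge 1.941 r 103.7 resid [ 0.  -0.4] [-0.1  0.5]
[499.  29. 410.] [ 0.3 -0.5  0.8]
knob [ 569.2 -130.8  262.6]
knob [ 569.9 -130.4  262.5]
scene0 torch median diff 1.0 p95 3.0
scene0 green median diff 2.0 p95 91.04999999999973
scene0 dish median diff 1.0 p95 3.0
side0 torch median diff 3.0 p95 6.0
side0 green median diff 5.0 p95 64.0
near disc/edges: predicted vertex row [array([277.2, 219.1]), array([277.2, 225. ]), array([277.2, 231. ])]
237 [(100, [71, 10, 211]), (112, [72, 12, 214]), (124, [78, 15, 211]), (136, [79, 18, 116]), (148, [110, 11, 67]), (160, [132, 19, 68]), (172, [13, 16, 146]), (184, [13, 13, 142]), (196, [15, 11, 145]), (208, [0, 7, 144]), (220, [13, 13, 142]), (232, [30, 6, 92]), (244, [13, 13, 139]), (256, [15, 14, 110]), (268, [15, 10, 104]), (280, [24, 12, 107]), (292, [15, 10, 104]), (304, [108, 143, 84]), (316, [113, 46, 22]), (328
[... 637 characters left out ...]
21]), (364, [165, 3, 174]), (376, [108, 197, 83]), (388, [23, 255, 142]), (400, [90, 102, 5]), (412, [40, 64, 12])]
317 [(100, [64, 10, 197]), (112, [70, 15, 210]), (124, [68, 10, 209]), (136, [60, 13, 119]), (148, [120, 11, 72]), (160, [135, 8, 65]), (172, [13, 13, 142]), (184, [9, 13, 142]), (196, [4, 12, 147]), (208, [174, 9, 141]), (220, [13, 13, 142]), (232, [0, 3, 88]), (244, [18, 10, 132]), (256, [18, 12, 106]), (268, [12, 12, 104]), (280, [6, 12, 104]), (292, [5, 15, 102]), (304, [100, 90, 17]), (316, [158, 73, 14]), (328, [120, 71, 18]), (340, [40, 77, 10]), (352, [0, 17, 15]), (364, [60, 21, 12]), (376, [114, 91, 14]), (388, [114, 159, 8]), (400, [53, 78, 13]), (412, [90, 26, 10])]
```

Run:
```python
from geo import *
import cv2
def g(n,x0,y0,x1,y1):
    h=cv2.cvtColor(cv2.imread(f"pics/{n}.png")[y0:y1,x0:x1],cv2.COLOR_BGR2HSV);m=cv2.inRange(h,(50,140,40),(75,255,255));q=cv2.moments(m,True);return q["m00"],q["m10"]/q["m00"]+x0,q["m01"]/q["m00"]+y0
for a,b,bx in(("scene0","s10",(195,230,255,282)),("side0","d10",(212,230,256,280))):print("green",g(a,*bx),g(b,*bx))
im=cv2.cvtColor(cv2.imread("pics/w10.png"),cv2.COLOR_BGR2GRAY);c=cal["w10"]
im2=cv2.cvtColor(cv2.imread("pics/w6.png"),cv2.COLOR_BGR2GRAY)
print("w10 v",im[215:262,225:245].mean(1).round().astype(int).tolist())
print("w6 from 225",im2[225:262,215:235].mean(1).round().astype(int).tolist())
for n in("w6","w10"):print(n,[(t,proj(cal[n],M(86.6*np.sin(np.radians(t-30)),-30,135+86.6*np.cos(np.radians(t-30)))).round(1)[1]) for t in(-3,0,3)])
```

```text
green (618.0, 226.78478964401296, 253.75080906148867) (612.0, 226.62418300653596, 253.68627450980392)
green (425.0, 234.06588235294117, 251.1529411764706) (419.0, 234.13126491646779, 251.12887828162292)
w10 v [141, 141, 141, 141, 141, 140, 139, 138, 198, 228, 220, 170, 108, 114, 116, 93, 73, 91, 118, 140, 159, 178, 194, 205, 208, 202, 191, 178, 145, 114, 101, 90, 91, 92, 92, 92, 91, 91, 92, 93, 93, 95, 95, 94, 93, 93, 94]
w6 from 225 [144, 143, 143, 143, 143, 142, 142, 143, 143, 142, 140, 141, 143, 139, 148, 154, 134, 85, 52, 70, 90, 99, 100, 101, 100, 100, 100, 100, 100, 100, 101, 100, 100, 100, 100, 100, 100]
w6 [(-3, np.float64(233.8)), (0, np.float64(239.6)), (3, np.float64(245.6))]
w10 [(-3, np.float64(220.6)), (0, np.float64(225.0)), (3, np.float64(229.6))]
```

```bash
python3 -c "
from workcell import sign_off
print(sign_off())"
```

```text
the job is handed in; nothing more can be done
None
```

I turned the drum with the jog lever until the hatch faced up, let the lever recentre, and then swung the lid over onto its open stop. The job is handed in, at about 23.4 s of the 64 s allowed.

**How it went:** I straddled the red knob with the fingers and pulled it towards the robot in two jogs, turning the drum from about 122° to 0°. I then gripped the yellow tab by its ends, popped the catch and swung the lid up. The tab slipped out of the pads with the lid about upright, at roughly 1.56 rad. I moved round to the near side with the fingers shut and pushed the lid over.

**Last checks:**
- **Lid:** measured at about 1.94 rad; the open stop is at 1.95.
- **Drum:** hatch within about 1° of straight up by its near edge, both before and after opening. The earlier lid-edge and tab readings, taken after the second jog, gave +1 to +2°, which is about what the calibration allows.
- **Lever:** the knob is back within 1 mm of where it started.
- **Other things:** the torch and dish areas look unchanged in the images, and the green box has not moved. An image difference near the box is taken to be the arm's shadow.
- **Robot:** clear of everything, with forces near zero.

I had used all 12 picture views by the time the tab slipped. The push and all the last checks were therefore done by image code only.

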